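# Point out the two vials to be drawn up, in order, then log the check

## Task

Show a colleague which vials to draw up, and in which order: point at the tallest of the three vials by holding the fingertips still about 2 cm above the centre of its cap for two seconds, then point in the same way at the shortest one for two seconds. Then press the push button on the small grey box fully down to log the check, let it come back up, and move clear. Do not touch any vial, and do not lower the fingertips over the middle-sized one.

Things in the scene. Friction and masses are not known exactly. Their poses are not given: they have to be found in the camera images.
- vial_saline_top (a point): the tallest of three glass vials with crimped metal caps standing in the shallow vial tray: 53 mm high over all, body 24 mm across. The point is the centre of the top of its cap, 53 mm above its foot; its z axis points up. It stands on the tray's floor, 3 mm above the bench, so its top is at about z = 0.056.
- vial_gel_top (a point): the middle-sized of three glass vials with crimped metal caps standing in the shallow vial tray: 45 mm high over all, body 21 mm across. The point is the centre of the top of its cap, 45 mm above its foot; its z axis points up. It stands on the tray's floor, 3 mm above the bench, so its top is at about z = 0.048.
- vial_local_top (a point): the shortest of three glass vials with crimped metal caps standing in the shallow vial tray: 39 mm high over all, body 18 mm across. The point is the centre of the top of its cap, 39 mm above its foot; its z axis points up. It stands on the tray's floor, 3 mm above the bench, so its top is at about z = 0.042.
- log_button_top (a point): centre of the upper face of the round push button (26 mm across) on a fixed grey desk box (72 x 64 mm, 26 mm high) with a black collar (42 mm across, 12 mm high) round the button. The face is 48 mm above the bench when up, 10 mm above the collar; it moves down with the button.
- log_button (a joint): travel of the push button in m: 0 up, 0.006 fully down; a spring returns it. Fully down takes about 5 N.
- vial_tray: shallow fixed grey tray of the vials, 56 x 176 mm (the three vials stand about 55 mm apart in it, in any order), rim 9 mm high, floor 3 mm thick; origin at the centre of its underside, y along its length. Left of it, in the middle of the bench from x = 0.38 on, stands a tall metal frame (up to 0.39 m): pass in front of it. The button box is behind the tray to the right.
- vial_saline: the same vial as vial_saline_top; origin at the centre of its underside.
- vial_gel: the same vial as vial_gel_top; origin at the centre of its underside.
- vial_local: the same vial as vial_local_top; origin at the centre of its underside.

How it is judged:
By the outcome, as a careful person would: the job done as asked, in the order asked, and still so for the second after the job is handed in, with the robot touching nothing.
It also fails if it takes over 54 s, if anything falls off the work surface, if the arm or the gripper's body presses on something with over 40 N, if the wrist force passes 120 N, or if a joint passes its speed limit or range.

## Robot

A 6-joint arm with a two-finger parallel gripper is mounted at the origin on a cart in front of the work surface, level with it; the furniture and walls round the work are solid. World frame = base frame: x ahead of the robot, y to its left, z up, the work surface at z = 0. Lengths are in mm, angles in rad, forces in N, time in s.
With the tool pointing down it reaches from about 325 to 900 mm from the base axis. Payload 6.1 kg.
Tool frame: the origin (TCP) lies between the finger pads, 19 mm behind the fingertips; this is the grasp point; z points along the fingers, y is the line along which they close (so a half turn about z gives the same grasp; the last joint's range is limited). The gripper opens to 87 mm and grips with 3 to 60 N. Pads are 19 mm wide; open, the fingers measure 117 mm over their backs; the gripper's body (75 mm by 190 mm) begins 51 mm behind the grasp point.
Start: joints at [-1.39, 0.22, 1.526, -0, 1.395, -0.126], TCP at [188.749, -595.81, 241.238] pointing down, gripper open.
Joint ranges: [-2.98, 2.98], [-0.91, 2.08], [0.09, 2.57], [-1.24, 4.39], [0.2, 2.65], [-2.68, 2.68]. Speed limits (rad/s): [2.57, 2.57, 3.01, 3.14, 3.14, 3.14].

## Interface

Orientations are given as a rotation vector (axis times angle).
In Python, from bench import ctrl gives the robot as it stands.
- The arm moves only by the tool move_arm, never from a script. Its arguments are lists of equal length, an entry for each row: "gripper": the finger opening in mm, from 0 to 87; "linear": the shift along the tool's x, y, z each as a share of 0.25 m, from -1 to 1, a list of three; "roll": the turn about the tool's z as a share of pi rad, from -1 to 1. A call has exactly 8 rows; each row is the pose to reach, as a shift and turn from the pose commanded when the call began, along the tool's axes at that moment, turning the shorter way round; what a row does not reach only later rows make up. A row lasts 1/12 s, in which the tool goes at most 41.7 mm and 7.16 degrees, less where a joint would pass 70% of its speed; a pose out of reach is approached as far as the arm can. A call with a number of a shift or a turn outside -1 to 1 is refused whole. A call with a gripper value outside its range is refused whole. The fingers move at their own pace and stop on an object; "newtons" is the grip in N (left out, the last holds). Time passes only in rows, so rows that repeat a pose let the fingers close, or fill a call up. It gives the time, the measured TCP pose, the force, the opening and the grip force at its end, in the units of the state.
- ctrl.observe(): the state, without advancing time (a new reading comes with each control period).
- ctrl.grab_frame(name): name is "scene" or "top"; returns a dict with "frame" (480x640x3 uint8, red, green, blue), "z_map" (480x640 float32, mm along the optical axis (not along the pixel's ray), 0 where there is no reading), "K" (3x3 intrinsics, pixels), "k1" (the pictures are not rectified: a ray, as slopes to the right and down, at radius r is drawn at 1 + k1 r^2 times it, then the intrinsics apply), "R" (3x3) and "t" (3): a world point X has camera coordinates R X + t. Camera axes: x right, y down, z forward; pixel columns grow to the right and rows downward; lengths in mm; the calibration is good to about 2 mm. A picture is of the moment at which its call begins.
- ctrl.hand_in(): hands the job in; it is judged then, once.
The state is a dict: "time": time; "joints": joint angles; "joint_velocities": joint speeds; "joint_efforts": joint torques, N m; "tcp_pos": TCP position; "tool_rot": TCP orientation; "ft_force": force on the tool from outside, world axes, zero at the start; "ft_torque": the same for the moment, N m; "opening": opening from 0.0 (shut) to 1.0 (fully open); "grip_force": force on a finger pad.
Only numpy, scipy, OpenCV 4.12 (cv2) and the standard library are available. Lean on these libraries where they do the work, as an engineer would, in place of code of your own. Each camera call takes 0.05 s, during which the arm holds its last target. There are 200 camera calls.

## Working session

There is one attempt and no reset: what is moved stays moved. The work goes in short steps, Python scripts to look and compute and a tool call to move; the robot and the scene stay as the last step left them, time stands still between calls to the robot, and variables do not carry over. Pictures are saved under pics/ and viewed, at most 10 in all, crops included, and the job is handed in when it is done.

Besides the shell and the picture viewer there is one more tool, called by a JSON object that holds its "method" and its "body", one argument or row to a line. move_arm: Moves the arm, as the interface text tells. Its arguments: {"type":"object","properties":{"gripper":{"type":"array","items":{"type":"number"}},"linear":{"type":"array","items":{"type":"array","items":{"type":"number"}}},"roll":{"type":"array","items":{"type":"number"}},"newtons":{"type":"number"}},"required":["gripper","linear","roll"]}

```bash
mkdir -p pics
cat > h.py <<'E'
import numpy as np, cv2
from bench import ctrl
def grab(n):
    f=ctrl.grab_frame(n); np.savez(f'/tmp/{n}.npz',**f); return f
def ray(f,u,v):
    K=np.array(f['K']);p=np.array([(u-K[0,2])/K[0,0],(v-K[1,2])/K[1,1]]);q=p.copy()
    for _ in range(20): q=p/(1+f['k1']*(q@q))
    R=np.array(f['R']);t=np.array(f['t']).ravel()
    return -R.T@t, R.T@np.array([q[0],q[1],1.])
def onz(f,u,v,z):
    c,d=ray(f,u,v); return c+d*(z-c[2])/d[2]
E
python3 - <<'E'
from h import *
s=ctrl.observe(); print(s)
for n in('scene','top'):
    f=grab(n); cv2.imwrite(f'pics/{n}0.png',f['frame'][:,:,::-1]); print(n,f['K'],f['k1'],ray(f,320,240))
E
```

```text
{'time': 0.0, 'joints': array([-1.39009217e+00,  2.21275891e-01,  1.52762103e+00,  1.77359509e-05,
        1.39470176e+00, -1.26124906e-01]), 'joint_velocities': array([-0.00081445,  0.00011002,  0.00177713,  0.00059417, -0.00046387,
        0.00068281]), 'joint_efforts': array([-1.96055815e-03, -4.94617403e+01, -3.87376177e+01,  6.97070989e-02,
        5.70834707e-02, -1.39856556e-04]), 'tcp_pos': array([ 188.65278153, -595.22583401,  240.10115248]), 'tool_rot': array([-3.10271336e+00, -4.79766246e-01,  5.85296644e-05]), 'ft_force': array([-0.06471792, -0.86331184,  0.68408497]), 'ft_torque': array([-0.03285574,  0.0215761 , -0.02695573]), 'grip_force': 0.0, 'opening': 0.9979807259239857}
scene [[608.6450119    0.         318.24371117]
 [  0.         608.6450119  234.43743136]
 [  0.           0.           1.        ]] -0.18436067015894875 (array([108.38009092, 374.43576959, 405.6210632 ]), array([ 0.41725752, -0.80442508, -0.4229519 ]))
top [[513.83470748   0.         318.32663716]
 [  0.         513.83470748 237.18067392]
 [  0.           0.           1.        ]] -0.13107606332385816 (array([ 320.46880394, -309.81691495,  898.32136387]), array([ 0.17400837, -0.02166501, -0.9845265 ]))
```

View pics/scene0.png

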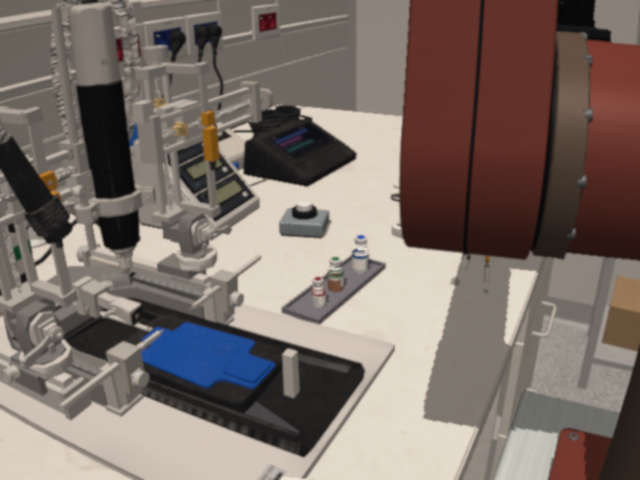

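View pics/top0.png

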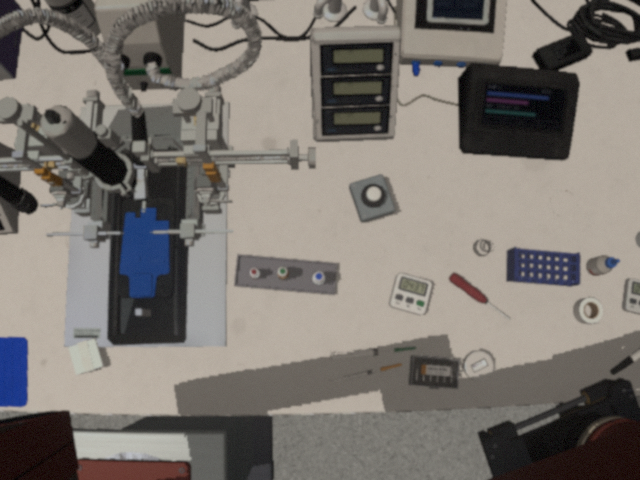

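The scene view shows the vials at about (318,290) red, (336,272) green and (361,252) blue, and the button at (305,210). In the top view they are at (254,272), (283,271) and (318,278), with the button at (373,194). I'll enlarge both.

Run:
```python
import numpy as np,cv2
a=np.load('/tmp/scene.npz')['frame'][225:325,270:400,::-1]; b=np.load('/tmp/top.npz')['frame'][170:300,230:410,::-1]
a=cv2.resize(a,None,fx=5,fy=5,interpolation=2);b=cv2.resize(b,None,fx=4.4,fy=4.4,interpolation=2)
cv2.imwrite('pics/a.png',a);cv2.imwrite('pics/b.png',b)
```

```text
(no output)
```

View pics/a.png

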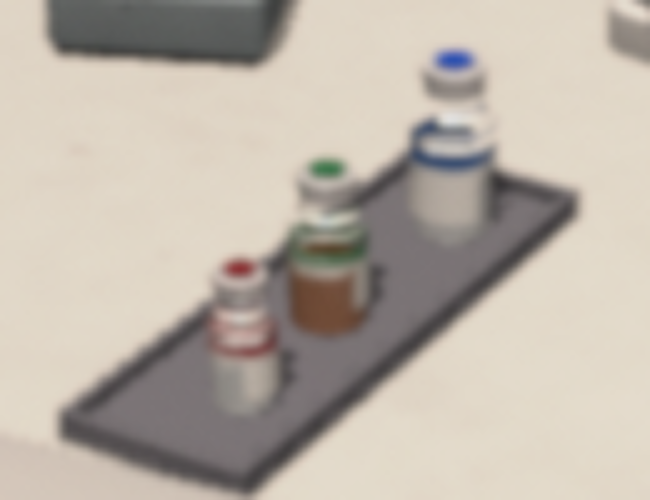

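View pics/b.png

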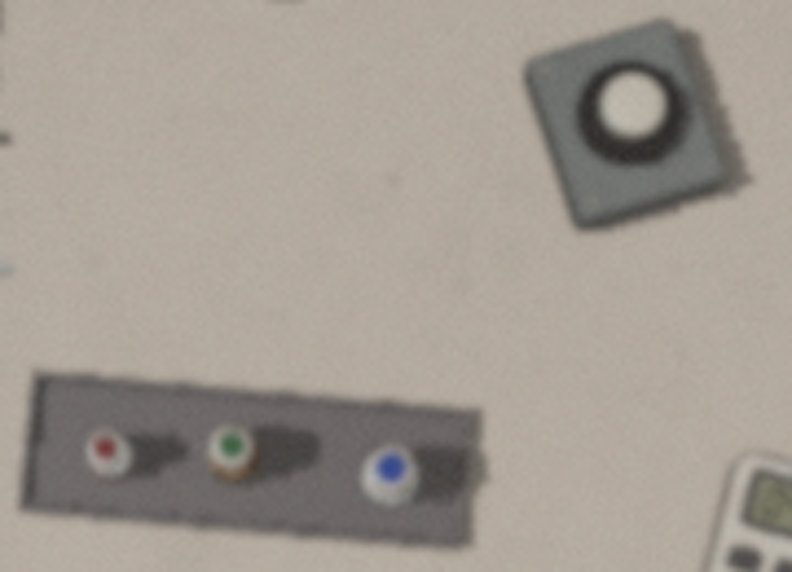

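Blue is the tallest, green the middle-sized and red the shortest. In the top crop the caps are at (390,468), (232,445) and (105,449), and the button is at (633,104).

```bash
cat > loc.py <<'E'
from h import *
def blob(f,mask,x0,y0,w):
    m=np.zeros(mask.shape,np.uint8); m[y0-w:y0+w+1,x0-w:x0+w+1]=mask[y0-w:y0+w+1,x0-w:x0+w+1]
    n,l,s,c=cv2.connectedComponentsWithStats(m); k=1+np.argmax(s[1:,4]); return c[k],s[k,4]
def go(T,S):
  H={'blue':56,'green':48,'red':42,'btn':48}
  for k in H:
    r=[]
    for f,seeds in((T,{'blue':(318,276),'green':(283,271),'red':(254,272),'btn':(373,194)}),(S,{'blue':(361,237),'green':(335,259),'red':(318,279),'btn':(305,207)})):
        h=cv2.cvtColor(f['frame'],cv2.COLOR_RGB2HSV).astype(int); H_,s,v=h[...,0],h[...,1],h[...,2]
        m={'blue':(abs(H_-115)<15)&(s>110),'green':(abs(H_-70)<25)&(s>70),'red':((H_<10)|(H_>168))&(s>70),'btn':(v>150)}[k]
        c,a=blob(f,m.astype(np.uint8),*seeds[k],11 if k=='btn' else 5); r.append(c); print(k,c.round(1),a,onz(f,*c,H[k]).round(1))
    A=[ray(f,*c) for f,c in zip((T,S),r)]
    M=np.c_[A[0][1],-A[1][1]]; x=np.linalg.lstsq(M,A[1][0]-A[0][0],rcond=None)[0]
    p,q=A[0][0]+A[0][1]*x[0],A[1][0]+A[1][1]*x[1]; print('  tri',((p+q)/2).round(1),'gap',np.linalg.norm(p-q).round(1))
if __name__=='__main__': go(np.load('/tmp/top.npz'),np.load('/tmp/scene.npz'))
E
python3 loc.py
```

```text
blue [318.5 275.7] 14 [ 409.7 -324.6   56. ]
blue [360.3 236.5] 11 [ 408.3 -323.9   56. ]
  tri [ 409.2 -324.8   55.5] gap 1.1
green [282.2 270.4] 5 [ 420.6 -264.5   48. ]
green [335.  258.4] 8 [ 417.7 -263.5   48. ]
  tri [ 419.7 -264.9   47.1] gap 2.2
red [253.4 271.2] 12 [ 420.7 -216.    42. ]
red [317.3 278.1] 15 [ 419.2 -215.8   42. ]
  tri [ 420.2 -216.2   41.7] gap 1.3
btn [373.2 193.2] 135 [ 550.6 -421.6   48. ]
btn [304.8 201.4] 267 [ 550.1 -426.2   48. ]
  tri [ 548.9 -421.8   50. ] gap 2.4
```

Run:
```python
from h import *
from scipy.spatial.transform import Rotation as Ro
s=ctrl.observe(); print(Ro.from_rotvec(s['tool_rot']).as_matrix().round(4), s['tcp_pos'])
P=[]
for n in('top','scene'):
    f=np.load(f'/tmp/{n}.npz'); K=f['K']
    v,u=np.mgrid[0:480,0:640]; d=f['z_map']; ok=d>0
    p=np.stack([u[ok],v[ok]],-1).astype(np.float64)
    q=cv2.undistortPoints(p[:,None],K,np.array([float(f['k1']),0,0,0,0]))[:,0]
    z=d[ok]; X=(np.c_[q,np.ones(len(q))]*z[:,None]-f['t'].ravel())@f['R']; P.append(X)
X=np.vstack(P)
X=X[(X[:,0]>300)&(X[:,0]<700)&(X[:,1]<-80)&(X[:,1]>-500)&(X[:,2]<600)]
print('max z; rows x 300.., cols y -80 down step 20')
for x in range(300,700,20):
    print(x,*[int(X[m,2].max()) if (m:=(X[:,0]>=x)&(X[:,0]<x+20)&(X[:,1]<=y)&(X[:,1]>y-20)).any() else -1 for y in range(-80,-500,-20)])
```

```text
[[ 9.533e-01  3.020e-01 -4.000e-04]
 [ 3.020e-01 -9.533e-01  1.800e-03]
 [ 2.000e-04 -1.800e-03 -1.000e+00]] [ 188.6382433  -595.27730709  240.22769338]
max z; rows x 300.., cols y -80 down step 20
300 29 24 14 14 14 2 4 3 2 3 3 2 3 4 3 3 3 4 3 3 4
320 30 27 15 14 13 3 3 4 4 3 3 3 3 4 3 3 3 3 2 3 3
340 29 24 14 14 13 4 4 3 3 2 5 2 3 3 3 3 4 3 17 18 20
360 30 24 16 14 14 4 4 3 3 3 2 3 3 4 3 4 3 3 20 20 22
380 30 24 14 15 14 10 11 11 11 11 11 40 52 12 3 3 2 3 17 20 20
400 30 24 15 15 13 10 45 43 47 49 6 56 58 11 3 3 2 3 16 22 20
420 29 24 15 15 12 11 43 39 47 51 6 19 32 11 4 4 3 3 2 3 2
440 31 27 14 14 14 11 11 10 10 9 10 9 7 2 3 2 2 3 2 3 2
460 81 84 83 74 74 2 3 2 3 2 3 3 2 4 2 3 3 3 3 3 3
480 82 84 83 78 76 76 3 3 3 2 3 4 3 3 3 3 3 3 3 2 2
500 63 64 63 112 14 3 4 2 2 4 3 5 2 3 2 24 28 28 25 3 4
520 241 57 124 126 305 307 3 2 2 2 256 248 241 3 3 27 46 49 36 24 2
540 280 280 259 264 307 306 260 260 260 259 265 251 250 2 2 37 49 50 39 3 2
560 279 272 257 262 304 305 4 238 3 238 264 248 249 3 3 28 47 49 34 3 2
580 42 57 302 326 327 324 3 3 3 3 3 6 2 3 3 3 27 29 26 4 3
600 43 58 299 326 327 322 3 3 3 2 3 3 3 2 3 2 3 2 3 3 3
620 55 56 55 51 1 1 0 2 3 2 1 1 2 3 3 3 3 4 4 3 2
640 394 401 395 52 10 4 2 4 2 2 2 2 23 20 18 15 3 2 2 3 3
660 397 407 411 412 411 404 385 3 3 2 3 3 45 48 48 50 47 48 46 41 3
680 58 -1 406 408 407 404 395 382 347 3 4 3 67 68 69 68 68 66 67 63 2
```

{"method": "move_arm", "body": {
  "gripper": [0,0,0,0,0,0,0,0],
  "linear": [
    [0.06,-0.04,0],
    [0.18,-0.12,0],
    [0.32,-0.21,0],
    [0.46,-0.3,0],
    [0.6,-0.39,0],
    [0.72,-0.47,0],
    [0.8,-0.52,0],
    [0.8,-0.52,0]
  ],
  "roll": [0.01,0.03,0.05,0.07,0.09,0.0977,0.0977,0.0977]
}}

```text
time: 0.77
tcp_pos: [342.7, -407.7, 240.9]
tool_rot: [-3.14, -0.007, -0.001]
ft_force: [0.7, 0.2, 0.2]
opening: 0.478
grip_force: 0.0
```

{"method": "move_arm", "body": {
  "gripper": [0,0,0,0,0,0,0,0],
  "linear": [
    [0.06,-0.08,0.06],
    [0.15,-0.19,0.16],
    [0.23,-0.29,0.26],
    [0.278,-0.348,0.325],
    [0.278,-0.348,0.325],
    [0.278,-0.348,0.325],
    [0.278,-0.348,0.325],
    [0.278,-0.348,0.325]
  ],
  "roll": [0,0,0,0,0,0,0,0]
}}

```text
time: 1.43
tcp_pos: [409.6, -326.3, 161.3]
tool_rot: [3.14, -0.002, 0.002]
ft_force: [-0.7, -0.3, -0.1]
opening: 0.008
grip_force: 0.0
```

Run:
```python
from h import *
s=ctrl.observe(); print(s['tcp_pos'],s['tool_rot'],s['joints'],s['opening'],s['ft_force'])
a=grab('scene');b=grab('top')
im=np.hstack([cv2.resize(f['frame'][:,:,::-1],(400,300)) for f in(a,b)]); 
im=np.vstack([im,np.hstack([cv2.resize(f['frame'][y:y+150,x:x+200,::-1],(400,300)) for f,x,y in((a,250,150),(b,220,150))])])
cv2.imwrite('pics/c.png',im)
print(ctrl.observe()['tcp_pos'])
```

```text
[ 409.61014026 -326.26347143  161.2851972 ] [ 3.13961490e+00 -2.17505300e-03  1.94995848e-03] [-8.23008928e-01  4.96998936e-02  1.87092966e+00 -4.63248387e-04
  1.21866966e+00  7.49332226e-01] 0.008074621190101416 [-0.6553277  -0.26905939 -0.14696549]
[ 409.58157851 -326.12272335  161.28354793]
```

View pics/c.png

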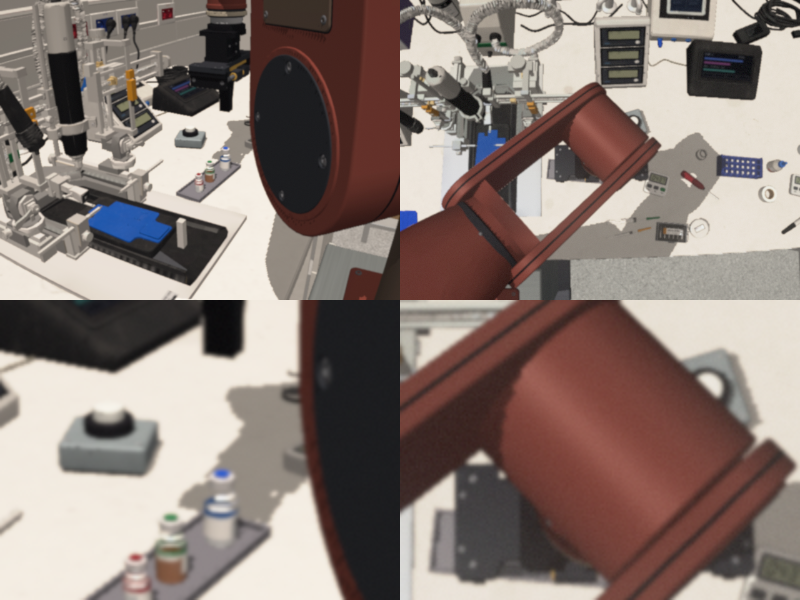

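The fingertips hang just above and behind the blue vial at about scene pixel (360,270). The gripper's long side lies along the tray (world y), and the wide red forearm yoke hides the tray in the top view. Next I'll measure the yoke against the metal frame.

Run:
```python
from h import *
j=-0.823; c,s=np.cos(j),np.sin(j)
for n in('top','scene'):
    f=np.load(f'/tmp/{n}.npz'); K=f['K']
    v,u=np.mgrid[0:480,0:640]; d=f['z_map']; ok=d>0
    h=cv2.cvtColor(f['frame'],cv2.COLOR_RGB2HSV); red=((h[...,0]<10)|(h[...,0]>170))&(h[...,1]>100); ok&=red if n=='top' else (v<200)&(u>300)
    p=np.stack([u[ok],v[ok]],-1).astype(float)
    q=cv2.undistortPoints(p[:,None],K,np.array([float(f['k1']),0,0,0,0]))[:,0]
    z=d[ok]; X=(np.c_[q,np.ones(len(q))]*z[:,None]-f['t'].ravel())@f['R']
    rad=X[:,0]*c+X[:,1]*s; lat=-X[:,0]*s+X[:,1]*c
    print(n,'TCP radial',409.6*c-326.2*s)
    for r in range(200,700,25):
        m=(rad>=r)&(rad<r+25)&(X[:,2]>100)&(abs(lat)<200)
        if m.any(): print(r,'lat',lat[m].min().round(),lat[m].max().round(),'z',np.percentile(X[m,2],[0,5,50,95,100]).round())
```

```text
top TCP radial 517.7044354686739
250 lat 78.0 79.0 z [638. 638. 638. 638. 638.]
275 lat 53.0 129.0 z [613. 625. 630. 637. 640.]
300 lat 22.0 129.0 z [554. 602. 617. 625. 629.]
325 lat 20.0 137.0 z [559. 576. 600. 610. 614.]
350 lat 20.0 137.0 z [500. 571. 583. 591. 600.]
375 lat 20.0 138.0 z [498. 554. 578. 583. 587.]
400 lat 21.0 138.0 z [518. 564. 569. 573. 575.]
425 lat 21.0 138.0 z [480. 538. 560. 564. 566.]
450 lat 21.0 138.0 z [465. 486. 550. 556. 558.]
475 lat 20.0 137.0 z [359. 496. 519. 546. 549.]
500 lat 18.0 137.0 z [475. 523. 527. 537. 541.]
525 lat 19.0 137.0 z [466. 513. 523. 529. 533.]
550 lat 22.0 136.0 z [470. 503. 510. 516. 518.]
scene TCP radial 517.7044354686739
400 lat 113.0 121.0 z [236. 236. 245. 254. 255.]
425 lat 97.0 148.0 z [212. 215. 239. 255. 256.]
450 lat 66.0 169.0 z [212. 217. 255. 310. 359.]
475 lat 42.0 168.0 z [177. 231. 314. 364. 369.]
500 lat 28.0 137.0 z [142. 149. 236. 357. 369.]
525 lat 14.0 118.0 z [224. 239. 253. 343. 361.]
550 lat 7.0 31.0 z [214. 227. 239. 256. 256.]
575 lat 3.0 26.0 z [255. 255. 256. 256. 256.]
```

{"method": "move_arm", "body": {
  "gripper": [0,0,0,0,0,0,0,0],
  "linear": [
    [0,-0.004,0.05],
    [0,-0.004,0.12],
    [0,-0.004,0.18],
    [0,-0.004,0.22],
    [0,-0.004,0.25],
    [0,-0.004,0.26],
    [0,-0.004,0.26],
    [0,-0.004,0.26]
  ],
  "roll": [0,0,0,0,0,0,0,0]
}}

```text
time: 2.2
tcp_pos: [409.9, -323.9, 95.4]
tool_rot: [3.141, -0.0, 0.001]
ft_force: [-0.1, 0.0, 0.6]
opening: 0.002
grip_force: 0.0
```

Run:
```python
from h import *
s=ctrl.observe(); print(s['tcp_pos'],s['tool_rot'])
a=grab('scene'); cv2.imwrite('pics/d.png',cv2.resize(a['frame'][180:300,280:440,::-1],None,fx=4,fy=4,interpolation=2))
```

```text
[ 409.94239069 -323.85203224   95.44339659] [ 3.14105335e+00 -3.75670452e-04  8.34356182e-04]
```

View pics/d.png

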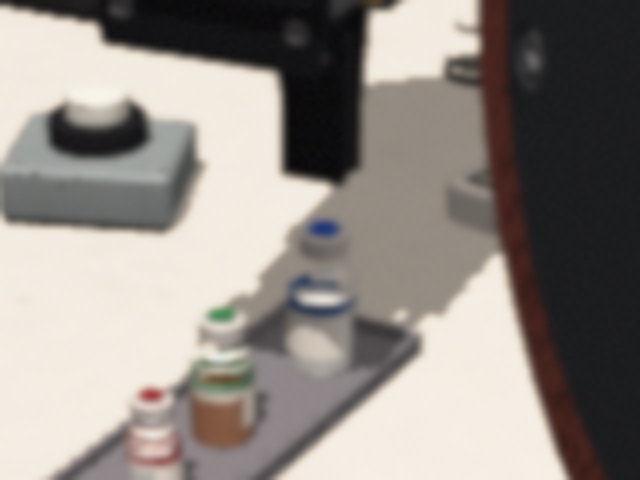

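The closed fingertips (crop about (320,178)) sit right above the blue cap (323,228). I'll hold there.

{"method": "move_arm", "body": {
  "gripper": [0,0,0,0,0,0,0,0],
  "linear": [
    [0,0,0],
    [0,0,0],
    [0,0,0],
    [0,0,0],
    [0,0,0],
    [0,0,0],
    [0,0,0],
    [0,0,0]
  ],
  "roll": [0,0,0,0,0,0,0,0]
}}

```text
time: 2.92
tcp_pos: [409.6, -323.5, 95.0]
tool_rot: [-3.142, 0.0, 0.0]
ft_force: [-0.0, -0.6, 0.3]
opening: 0.001
grip_force: 0.0
```

{"method": "move_arm", "body": {
  "gripper": [0,0,0,0,0,0,0,0],
  "linear": [
    [0,0,0],
    [0,0,0],
    [0,0,0],
    [0,0,0],
    [0,0,0],
    [0,0,0],
    [0,0,0],
    [0,0,0]
  ],
  "roll": [0,0,0,0,0,0,0,0]
}}

```text
time: 3.58
tcp_pos: [409.6, -323.5, 95.0]
tool_rot: [-3.142, 0.0, 0.0]
ft_force: [0.2, 0.4, -1.4]
opening: 0.004
grip_force: 0.0
```

{"method": "move_arm", "body": {
  "gripper": [0,0,0,0,0,0,0,0],
  "linear": [
    [0,0,0],
    [0,0,0],
    [0,0,0],
    [0,0,0],
    [0,0,0],
    [0,0,0],
    [0,0,0],
    [0,0,0]
  ],
  "roll": [0,0,0,0,0,0,0,0]
}}

```text
time: 4.25
tcp_pos: [409.7, -323.5, 95.0]
tool_rot: [-3.142, 0.0, -0.0]
ft_force: [0.8, -0.2, -1.0]
opening: 0.008
grip_force: 0.0
```

{"method": "move_arm", "body": {
  "gripper": [0,0,0,0,0,0,0,0],
  "linear": [
    [0,0,0],
    [0,0,0],
    [0,0,0],
    [0,0,0],
    [0,0,0],
    [0,0,0],
    [0,0,0],
    [0,0,0]
  ],
  "roll": [0,0,0,0,0,0,0,0]
}}

```text
time: 4.92
tcp_pos: [409.6, -323.5, 95.0]
tool_rot: [-3.142, 0.0, 0.0]
ft_force: [-0.2, 0.5, 0.7]
opening: 0.002
grip_force: 0.0
```

{"method": "move_arm", "body": {
  "gripper": [0,0,0,0,0,0,0,0],
  "linear": [
    [0,0,-0.08],
    [0,0,-0.16],
    [-0.1,0,-0.18],
    [-0.2,-0.05,-0.18],
    [-0.22,-0.18,-0.18],
    [-0.22,-0.31,-0.18],
    [-0.22,-0.41,-0.18],
    [-0.22,-0.43,-0.18]
  ],
  "roll": [0,0,0,0,0,0,0,0]
}}

```text
time: 5.58
tcp_pos: [353.9, -212.8, 139.5]
tool_rot: [-3.14, -0.002, 0.001]
ft_force: [-0.1, -0.8, -0.1]
opening: 0.009
grip_force: 0.0
```

{"method": "move_arm", "body": {
  "gripper": [0,0,0,0,0,0,0,0],
  "linear": [
    [0.08,0,0],
    [0.18,0,0],
    [0.25,0,0],
    [0.262,0,0],
    [0.262,0,0.08],
    [0.262,0,0.16],
    [0.262,0,0.22],
    [0.262,0,0.236]
  ],
  "roll": [0,0,0,0,0,0,0,0]
}}

```text
time: 6.25
tcp_pos: [418.0, -215.1, 78.3]
tool_rot: [-3.139, 0.0, 0.007]
ft_force: [-0.1, 0.7, -0.7]
opening: 0.003
grip_force: 0.0
```

Run:
```python
from h import *
s=ctrl.observe(); print(s['tcp_pos'],s['ft_force'])
a=grab('scene'); cv2.imwrite('pics/e.png',cv2.resize(a['frame'][190:310,250:410,::-1],None,fx=4,fy=4,interpolation=2))
```

```text
[ 417.95939468 -215.05403293   78.25487867] [-0.07993291  0.69740368 -0.74037308]
```

View pics/e.png

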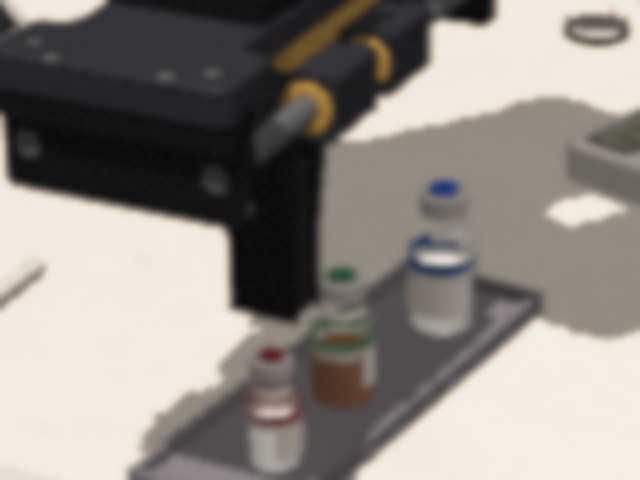

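The tips (crop about (272,312)) are right above the red cap (272,355). I'll hold there.

{"method": "move_arm", "body": {
  "gripper": [0,0,0,0,0,0,0,0],
  "linear": [
    [0,0,0],
    [0,0,0],
    [0,0,0],
    [0,0,0],
    [0,0,0],
    [0,0,0],
    [0,0,0],
    [0,0,0]
  ],
  "roll": [0,0,0,0,0,0,0,0]
}}

```text
time: 6.97
tcp_pos: [420.2, -216.0, 81.1]
tool_rot: [3.141, -0.0, 0.0]
ft_force: [-0.3, -0.6, -0.6]
opening: 0.006
grip_force: 0.0
```

{"method": "move_arm", "body": {
  "gripper": [0,0,0,0,0,0,0,0],
  "linear": [
    [0,0,0],
    [0,0,0],
    [0,0,0],
    [0,0,0],
    [0,0,0],
    [0,0,0],
    [0,0,0],
    [0,0,0]
  ],
  "roll": [0,0,0,0,0,0,0,0]
}}

```text
time: 7.63
tcp_pos: [420.1, -216.0, 81.0]
tool_rot: [-3.142, 0.0, 0.0]
ft_force: [-0.1, -0.4, 0.8]
opening: 0.004
grip_force: 0.0
```

{"method": "move_arm", "body": {
  "gripper": [0,0,0,0,0,0,0,0],
  "linear": [
    [0,0,0],
    [0,0,0],
    [0,0,0],
    [0,0,0],
    [0,0,0],
    [0,0,0],
    [0,0,0],
    [0,0,0]
  ],
  "roll": [0,0,0,0,0,0,0,0]
}}

```text
time: 8.3
tcp_pos: [420.2, -216.0, 81.0]
tool_rot: [3.142, -0.0, 0.0]
ft_force: [-0.8, -0.9, 0.1]
opening: 0.007
grip_force: 0.0
```

{"method": "move_arm", "body": {
  "gripper": [0,0,0,0,0,0,0,0],
  "linear": [
    [0,0,0],
    [0,0,0],
    [0,0,0],
    [0,0,0],
    [0,0,0],
    [0,0,0],
    [0,0,0],
    [0,0,0]
  ],
  "roll": [0,0,0,0,0,0,0,0]
}}

```text
time: 8.97
tcp_pos: [420.2, -216.0, 81.0]
tool_rot: [-3.142, 0.0, 0.0]
ft_force: [0.2, 0.6, 0.1]
opening: 0.005
grip_force: 0.0
```

{"method": "move_arm", "body": {
  "gripper": [0,0,0,0,0,0,0,0],
  "linear": [
    [0,0,0],
    [0,0,0],
    [0,0,0],
    [0,0,0],
    [0,0,0],
    [0,0,0],
    [0,0,0],
    [0,0,0]
  ],
  "roll": [0,0,0,0,0,0,0,0]
}}

```text
time: 9.63
tcp_pos: [420.2, -216.0, 81.0]
tool_rot: [3.142, -0.0, 0.0]
ft_force: [0.3, 0.7, -0.2]
opening: 0.008
grip_force: 0.0
```

{"method": "move_arm", "body": {
  "gripper": [0,0,0,0,0,0,0,0],
  "linear": [
    [0,0,-0.08],
    [0,0,-0.17],
    [-0.08,0,-0.2],
    [-0.18,0,-0.2],
    [-0.24,0.08,-0.2],
    [-0.24,0.22,-0.2],
    [-0.24,0.36,-0.2],
    [-0.24,0.5,-0.2]
  ],
  "roll": [0,0,0,0,0,0,0,0]
}}

```text
time: 10.3
tcp_pos: [359.9, -342.4, 131.4]
tool_rot: [3.141, 0.0, 0.001]
ft_force: [1.0, -0.0, 1.0]
opening: 0.008
grip_force: 0.0
```

{"method": "move_arm", "body": {
  "gripper": [0,0,0,0,0,0,0,0],
  "linear": [
    [0,0.12,0],
    [0,0.24,0],
    [0,0.34,0],
    [0.08,0.38,0],
    [0.2,0.38,0],
    [0.32,0.38,0],
    [0.4,0.38,0],
    [0.4,0.38,0]
  ],
  "roll": [0,0,0,0,0,0,0,0]
}}

```text
time: 10.97
tcp_pos: [463.5, -435.7, 131.0]
tool_rot: [3.141, 0.003, 0.003]
ft_force: [-0.8, 0.9, -0.2]
opening: 0.008
grip_force: 0.0
```

{"method": "move_arm", "body": {
  "gripper": [0,0,0,0,0,0,0,0],
  "linear": [
    [0.06,0,0],
    [0.17,0,0],
    [0.28,-0.03,0],
    [0.34,-0.05,0],
    [0.358,-0.054,0.05],
    [0.358,-0.054,0.12],
    [0.358,-0.054,0.18],
    [0.358,-0.054,0.2]
  ],
  "roll": [0,0,0,0,0,0,0,0]
}}

```text
time: 11.63
tcp_pos: [546.8, -421.0, 76.4]
tool_rot: [-3.137, 0.001, 0.008]
ft_force: [-0.5, 0.8, -0.2]
opening: 0.005
grip_force: 0.0
```

Run:
```python
from h import *
s=ctrl.observe(); print(s['tcp_pos'],s['ft_force'])
a=grab('scene'); cv2.imwrite('pics/f.png',cv2.resize(a['frame'][140:260,240:400,::-1],None,fx=4,fy=4,interpolation=2))
```

```text
[ 546.78989108 -421.01681093   76.40112688] [-0.53546783  0.77689019 -0.2038301 ]
```

View pics/f.png

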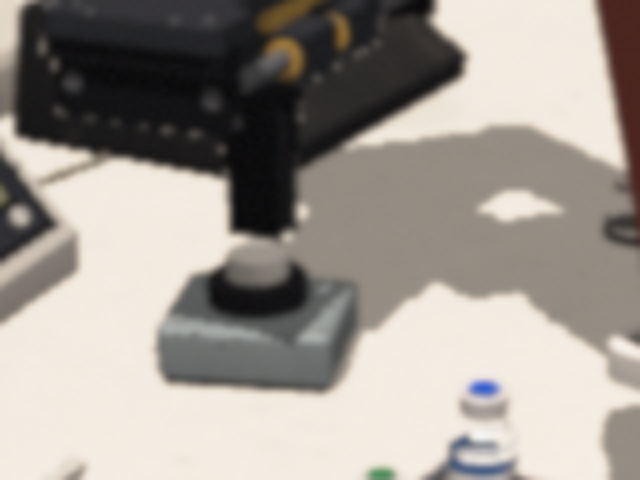

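The tips (crop about (264,235)) are right over the button (258,258). I'll press slowly.

{"method": "move_arm", "body": {
  "gripper": [0,0,0,0,0,0,0,0],
  "linear": [
    [0,0,0.02],
    [0,0,0.04],
    [0,0,0.055],
    [0,0,0.062],
    [0,0,0.068],
    [0,0,0.072],
    [0,0,0.076],
    [0,0,0.076]
  ],
  "roll": [0,0,0,0,0,0,0,0]
}}

```text
time: 12.35
tcp_pos: [549.6, -423.0, 62.5]
tool_rot: [3.141, -0.0, 0.0]
ft_force: [-2.1, -0.9, 3.7]
opening: 0.004
grip_force: 2.0
```

{"method": "move_arm", "body": {
  "gripper": [0,0,0,0,0,0,0,0],
  "linear": [
    [0,0,0.002],
    [0,0,0.004],
    [0,0,0.006],
    [0,0,0.008],
    [0,0,0.008],
    [0,0,0.008],
    [0,0,0.008],
    [0,0,0.008]
  ],
  "roll": [0,0,0,0,0,0,0,0]
}}

```text
time: 13.02
tcp_pos: [549.7, -423.0, 61.1]
tool_rot: [3.141, -0.0, 0.0]
ft_force: [-4.5, -0.6, 8.2]
opening: 0.005
grip_force: 4.2
```

{"method": "move_arm", "body": {
  "gripper": [0,0,0,0,0,0,0,0],
  "linear": [
    [0,0,0.002],
    [0,0,0.004],
    [0,0,0.006],
    [0,0,0.008],
    [0,0,0.008],
    [0,0,0.008],
    [0,0,0.008],
    [0,0,0.008]
  ],
  "roll": [0,0,0,0,0,0,0,0]
}}

```text
time: 13.68
tcp_pos: [549.8, -423.1, 60.9]
tool_rot: [3.141, 0.0, 0.0]
ft_force: [-8.2, 3.7, 17.6]
opening: 0.004
grip_force: 8.9
```

The button is at its stop: z stays at 60.9 mm while the force rises to 17.6 N. Retreating now, straight up and then back.

{"method": "move_arm", "body": {
  "gripper": [0,0,0,0,0,0,0,0],
  "linear": [
    [0,0,-0.02],
    [0,0,-0.06],
    [0,0,-0.14],
    [0,0,-0.22],
    [-0.04,0.02,-0.28],
    [-0.15,0.05,-0.29],
    [-0.27,0.05,-0.29],
    [-0.36,0.05,-0.29]
  ],
  "roll": [0,0,0,0,0,0,0,0]
}}

```text
time: 14.35
tcp_pos: [458.6, -434.7, 130.6]
tool_rot: [-3.141, -0.0, -0.001]
ft_force: [-0.1, 0.1, -1.0]
opening: 0.007
grip_force: 0.0
```

{"method": "move_arm", "body": {
  "gripper": [0,0,0,0,0,0,0,0],
  "linear": [
    [-0.02,0.08,-0.04],
    [-0.06,0.2,-0.12],
    [-0.1,0.28,-0.2],
    [-0.1,0.3,-0.24],
    [-0.1,0.3,-0.24],
    [-0.1,0.3,-0.24],
    [-0.1,0.3,-0.24],
    [-0.1,0.3,-0.24]
  ],
  "roll": [0,0,0,0,0,0,0,0]
}}

```text
time: 15.02
tcp_pos: [434.9, -507.9, 188.4]
tool_rot: [-3.138, -0.002, 0.002]
ft_force: [0.2, 0.1, -0.1]
opening: 0.011
grip_force: 0.0
```

Run:
```python
from h import *
from loc import go
s=ctrl.observe(); print(s['time'],s['tcp_pos'],s['ft_force'],abs(s['joint_velocities']).max())
a=grab('scene');b=grab('top')
try: go(b,a)
except Exception as e: print(e)
cv2.imwrite('pics/g.png',cv2.resize(a['frame'][180:330,240:440,::-1],None,fx=4,fy=4,interpolation=2))
```

```text
15.0167 [ 434.88729177 -507.90210782  188.40536452] [ 0.22879087  0.0747046  -0.05868339] 0.0034813624545512846
attempt to get argmax of an empty sequence
```

View pics/g.png

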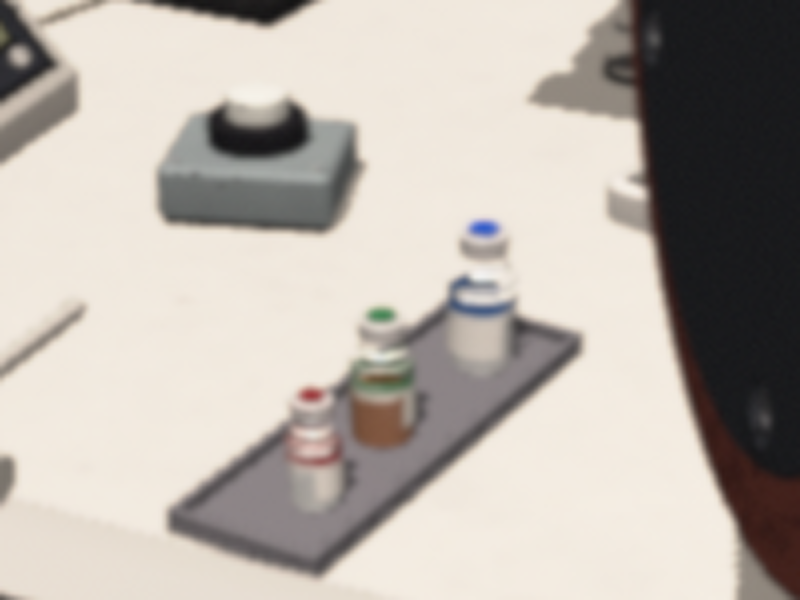

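The button is back up (crop (257,100)), the three vials stand where they were, and the arm is clear and still.

```bash
python3 -c "
from bench import ctrl
print(ctrl.hand_in())"
```

```text
the job is handed in; nothing more can be done
None
```

I pointed at the tallest vial (blue cap) and then the shortest (red cap) for over 2 s each, pressed the button to its stop and let it come back up, moved the arm clear without touching a vial, and handed the job in at about 15 s; no verdict was returned.

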